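# Reset the piece counter under a push-latch cover

### The job

On this assembly bench, reset the piece counter in the grey box: press its blue push-latch cover in and let go so that it pops open, press the green button underneath fully down and release it, then push the cover down and press it home so that it latches shut again. Only touch and push with the fingers, do not press the red button, and leave the other things on the bench where they are.

Things in the scene. Friction and masses are not known exactly. Their poses are not given: they have to be found in the camera images.
- counter_box: grey metal box with a green display on its front, bolted to the bench, 180 x 176 mm in plan, walls 74 mm high. Origin: centre of its underside, on the bench; its own x points from its front (robot side) to its hinge side, y to its left as seen from the robot, z up. Inside, a white panel 48 mm above the bench carries a green and a red button side by side; which is left and which right varies
- cover (a joint): cover angle in rad: 0 latched shut (level), 1.4 popped open (nearly upright, leaning a little to the robot), -0.0625 pressed in to its stop. Pressed in past -0.055 and let go, the shut cover springs open by itself in about 2 s and stays open; pushed down past -0.055 and let go, it rises to 0 and stays latched. So always press right to the stop. Light spring: 2 to 5 N at the press mark moves it
- cover_press (a point): white round mark, 28 mm across, on the upper (outer) face of the blue cover, 135 mm from the hinge axis and midway across its width; the point lies on that face and moves with the cover; it sinks about 8 mm when pressed to the stop. Press here to open and to latch
- cover_hinge (a point): middle of the cover's hinge axis, which runs along the box's y, at the cover's far edge: 85 mm to the box's +x side of its origin, 88 mm above the bench, 3 mm under the cover's upper face when shut. The cover is a blue plate 177 mm long from here toward the box's front, 184 mm wide, 5 mm thick, with a 14 mm skirt down from its front and sides, about 160 g
- green_button (a joint): travel of the green button in m: 0 up, 0.006 fully down; a spring, about 5 N fully down, brings it back up
- green_button_top (a point): centre of the top of the green round button, 28 mm across, in a grey round base 44 mm across; 70 mm above the bench, below the rim of the box walls, 5 to 25 mm in front of the box's centre and 42 mm to one side of it; hidden under the cover until that is open
- red_button (a joint): travel of the red button in m, like the green one: 0 up, 0.006 fully down
- red_button_top (a point): centre of the top of the red round button, of the same size and height as the green one; not to be pressed
- screw_jar: closed jar with yellow cap, 56 mm across, 85 mm high, standing loose beside the box on its left, about 165 mm from its middle; origin at the centre of its underside
- wrench: loose steel wrench lying beside the box on its right; origin under its middle
- blue_bracket: loose blue L-shaped metal bracket, 50 x 100 mm and 40 mm high, lying behind the box (beyond its hinge side); origin at the centre of its underside
- bolt_cup: loose black cup, 70 mm across and 70 mm high, on the right side of the bench; origin at the centre of its underside
- tape_roll: loose yellow tape roll lying flat, 96 mm across, 24 mm high, on the left side of the bench; origin at the centre of its underside
- screwdriver: loose screwdriver with red handle on the right side of the bench; origin under its middle
- grease_bottle: loose white bottle with red cap, 60 mm across and 140 mm high, on the left side of the bench; origin at the centre of its underside

How it is judged:
On the way, in this order (a step that is already met when the one before it is completed fails the run):
1. the cover has been pressed in against its stop by the fingers (value of joint cover below -0.035 rad and contact force between the fingers and anything else above 0.3 N), for 0.02 s.
2. the cover has popped open (value of joint cover above 1.2 rad), for 0.2 s.
3. the green button is pressed fully down while the cover is open (value of joint green_button above 0.0045 m and value of joint cover above 1 rad), for 0.02 s.
At the end, for the whole second after the job is handed in: the cover is latched shut and at rest (angle between -0.02 and 0.025 rad) and both buttons are up again (within 1.5 mm) (value of joint cover between -0.02 and 0.025 rad and velocity of joint cover between -0.02 and 0.02 rad/s and value of joint each of green_button, red_button below 0.0015 m); the robot touches nothing.
It fails at once if the red button is pressed (3 mm or more) (value of joint red_button above 0.003 m).
It fails at once if a loose thing on the bench is lifted, carried or pushed away (moved over 25 mm) (distance of any of screw_jar, wrench, blue_bracket, bolt_cup, tape_roll, screwdriver, grease_bottle from where it was at the start of the episode above 0.025 m).
It also fails if it takes over 54 s, if anything falls off the work surface, if the arm or the gripper's body presses on something with over 40 N, if the wrist force passes 120 N, or if a joint passes its speed limit or range.

### The arm

A 7-joint arm with a two-finger parallel gripper is mounted at the origin on the work surface. World frame = base frame: x ahead of the robot, y to its left, z up, the work surface at z = 0. Lengths are in m, angles in rad, forces in N, time in s.
With the tool pointing down it reaches from about 0.425 to 0.875 m from the base axis. Payload 8.4 kg.
Tool frame: the origin (TCP) lies at the very end of the fingers, on their centre line; the grasp point (between the pads) lies 19 mm behind it (grip_depth is the distance from the TCP to the grasp point, in m); z points along the fingers, y is the direction in which the jaws open and shut (so a half turn about z gives the same grasp; the last joint's range is limited). The gripper opens to 87 mm and grips with 3 to 60 N. Pads are 19 mm wide; open, the fingers measure 117 mm over their backs; the gripper's body (75 mm by 190 mm) begins 51 mm behind the grasp point.
Start: joints at [1.011, 0.333, 0.04, 1.465, -0.013, 1.343, -0.059], TCP at [0.289, -0.582, 0.187] pointing down, gripper open.
Joint ranges: [-2.58, 2.58], [-0.38, 2.09], [-1.3, 1.39], [0.25, 2.4], [-1.5, 4.64], [0.08, 2.09], [-2.65, 2.65]. Speed limits (rad/s): [2.22, 2.22, 2.79, 2.79, 3.14, 3.14, 3.14].

### API

Orientations are given as a 3x3 rotation matrix whose columns are the frame's x, y, z axes.
In Python, from station import move_ptp, move_straight, move_j, open_jaws, gripper_close, dwell, inverse_kinematics, get_image, calibration, Unreachable, sign_off, get_clock, get_qpos, get_dq, get_effort, get_tool_pos, get_orientation, get_force, get_moment, get_width, grip_depth gives the robot as it stands. Calls block until the motion is done:
- move_ptp(position, orientation): joint-space move of the TCP to a pose.
- move_straight(position, rotation=None, rate=0.15): straight line of the TCP; rotation=None keeps the orientation; rate is the mean speed in m/s.
- move_j(angles): joint-space move.
- open_jaws() and gripper_close(strength=None): open the fingers fully, or close them until they stop; strength is the grip in N (None keeps the last).
- dwell(seconds).
- inverse_kinematics(position, orientation): joint angles nearest the present ones, or None.
- get_image(name): name is "scene" or "top"; returns the picture (384x512x3 uint8, blue, green, red); there is no depth.
- calibration(name): a dict with "fov_y" (degrees; the focal length in pixels is half the picture's height over the tangent of half this angle, whatever the lens; pixels are square), "cx", "cy" (the principal point, pixels), "k1" (the pictures are not rectified: a ray, as slopes to the right and down, at radius r is drawn at 1 + k1 r^2 times it, then the intrinsics apply), "extrinsics" (4x4, takes a point from camera to world coordinates). Camera axes: x right, y up, looking along -z (the intrinsics and any distortion apply to the point x, -y, -z); pixel columns grow to the right and rows downward; lengths in m; the calibration is good to about 2 mm. A picture is of the moment at which its call begins. calibration takes no time and is no camera call.
A pose or a line that the arm cannot do raises Unreachable and nothing moves.
- sign_off(): hands the job in, once; it reports no verdict.
Readings, each from a call of its own:
- get_clock(): time.
- get_qpos(): joint angles.
- get_dq(): joint speeds.
- get_effort(): joint torques, N m.
- get_tool_pos(): TCP position.
- get_orientation(): TCP orientation.
- get_force(): force on the tool from outside, world axes, zero at the start.
- get_moment(): the same for the moment, N m.
- get_width(): finger opening in m.
Only numpy, scipy, OpenCV 4.12 (cv2) and the standard library are available. Lean on these libraries where they do the work, as an engineer would, in place of code of your own. Each camera call takes 0.05 s, during which the arm holds its last target. There are 200 camera calls.

## Working session

There is one attempt and no reset: what is moved stays moved. The work goes in short steps, each a Python script; the robot and the scene stay as the last script left them, time stands still between calls to the robot, and variables do not carry over. Pictures are saved under pics/ and viewed, about 8 in all and at most 12, crops included, and the job is handed in when it is done.

```bash
mkdir -p pics; ls
python3 - <<'E'
from station import *
import cv2
for n in("scene","top"):
    cv2.imwrite(f"pics/{n}0.png",get_image(n)); c=calibration(n); print(n,c)
print(get_clock(),get_width(),get_orientation())
E
```

```text
pics
scene {'fov_y': 48.831683543856535, 'cx': 256.45955908393273, 'cy': 196.59038440473813, 'k1': -0.14927835535964018, 'extrinsics': array([[ 0.2418183 , -0.62225335,  0.74452984,  1.58344729],
       [ 0.97026476,  0.14676394, -0.19247506, -0.28781005],
       [ 0.01049812,  0.76893505,  0.6392407 ,  1.02195278],
       [ 0.        ,  0.        ,  0.        ,  1.        ]])}
top {'fov_y': 47.91514763885462, 'cx': 253.56565434117974, 'cy': 195.45831970690048, 'k1': -0.14917102635960328, 'extrinsics': array([[ 0.06831457,  0.97422873, -0.2149686 ,  0.26721488],
       [-0.9976538 ,  0.06767527, -0.01034152, -0.01114801],
       [ 0.00447305,  0.21517071,  0.97656621,  1.2370376 ],
       [ 0.        ,  0.        ,  0.        ,  1.        ]])}
0.1 0.08720074830727181 [[ 8.95697056e-01  4.44664238e-01 -7.06594538e-04]
 [ 4.44664793e-01 -8.95696178e-01  1.25673648e-03]
 [-7.40682568e-05 -1.43985288e-03 -9.99998961e-01]]
```

View pics/scene0.png

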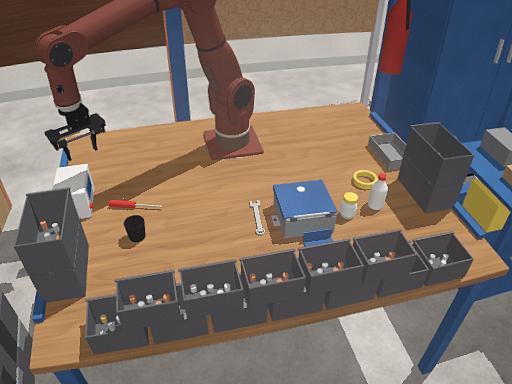

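View pics/top0.png

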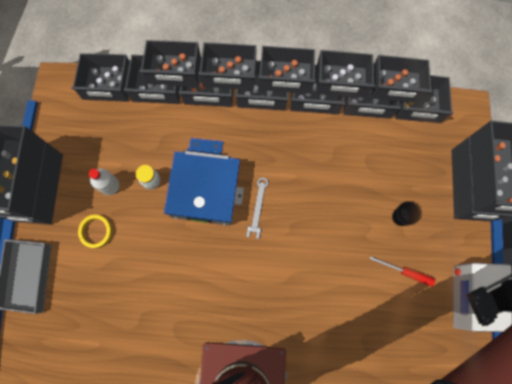

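The top view shows the blue cover around (203,187), its white mark at (199,202) and the hinge at the top edge. The jar is at (148,176), the wrench at (258,207) and the bracket at (206,146). The scene view shows the mark near (300,190).

```bash
cat > h.py <<'E'
from station import *
import cv2, numpy as np
def cam(n):
    c=calibration(n); f=192/np.tan(np.radians(c["fov_y"]/2))
    return np.array([[f,0,c["cx"]],[0,f,c["cy"]],[0,0,1]]),np.array([c["k1"],0,0,0.]),np.array(c["extrinsics"])
def ray(n,px):
    K,D,E=cam(n); u=cv2.undistortPoints(np.float64(px).reshape(-1,1,2),K,D).reshape(-1,2)
    d=np.c_[u[:,0],-u[:,1],-np.ones(len(u))]@E[:3,:3].T
    return E[:3,3],d
def plane(n,px,z):
    o,d=ray(n,px); return o+d*((z-o[2])/d[:,2])[:,None]
def tri(p1,p2,n1="top",n2="scene"):
    (o,d),(q,e)=ray(n1,p1),ray(n2,p2); d,e=d[0],e[0]
    s=np.linalg.lstsq(np.c_[d,-e],q-o,rcond=None)[0]; a,b=o+s[0]*d,q+s[1]*e
    return (a+b)/2,np.linalg.norm(a-b)
def blobs(m,amin=8):
    k,l,s,c=cv2.connectedComponentsWithStats(m.astype(np.uint8))
    return [(s[i,4],c[i].round(2),s[i,:4]) for i in range(1,k) if s[i,4]>=amin],l
E
python3 - <<'E'
from h import *
for n,(x0,x1,y0,y1) in {"top":(155,250,140,230),"scene":(265,345,178,245)}.items():
    im=cv2.imread(f"pics/{n}0.png"); hsv=cv2.cvtColor(im,cv2.COLOR_BGR2HSV)
    roi=np.zeros(im.shape[:2],bool); roi[y0:y1,x0:x1]=1
    w=roi&(hsv[...,1]<70)&(hsv[...,2]>190)
    print(n,"white",blobs(w)[0])
    b=roi&(hsv[...,0]>100)&(hsv[...,0]<125)&(hsv[...,1]>120)
    B,l=blobs(b,100); print(B)
    if n=="top":
        i=max(range(len(B)),key=lambda i:B[i][0]); 
        c=cv2.findContours(((b)).astype(np.uint8),cv2.RETR_EXTERNAL,cv2.CHAIN_APPROX_NONE)[0]
        c=max(c,key=cv2.contourArea); P=plane("top",c[:,0],.091)
        r=cv2.minAreaRect((P[:,:2]*1000).astype(np.float32)); print(r,cv2.boxPoints(r).round())
    s=8 if n=="scene" else 6
    cv2.imwrite(f"pics/{n}_c.png",cv2.resize(im[y0:y1,x0:x1],None,fx=s,fy=s,interpolation=cv2.INTER_CUBIC))
E
```

```text
top white [(np.int32(86), array([198.58, 201.58]), array([194, 197,  10,  10], dtype=int32))]
[(np.int32(343), array([205.81, 146.13]), array([189, 140,  33,  14], dtype=int32)), (np.int32(3943), array([202.2 , 186.79]), array([165, 153,  74,  69], dtype=int32))]
((535.3271484375, 143.73068237304688), (182.6843719482422, 177.4419708251953), 87.49464416503906) [[443.  56.]
 [620.  49.]
 [628. 231.]
 [451. 239.]]
scene white [(np.int32(35), array([300.46, 188.43]), array([297, 186,   8,   6], dtype=int32)), (np.int32(43), array([311.05, 214.02]), array([294, 212,  35,   5], dtype=int32))]
[(np.int32(1607), array([303.42, 198.44]), array([273, 180,  64,  39], dtype=int32)), (np.int32(272), array([316.28, 237.09]), array([303, 229,  29,  16], dtype=int32))]
```

View pics/top_c.png

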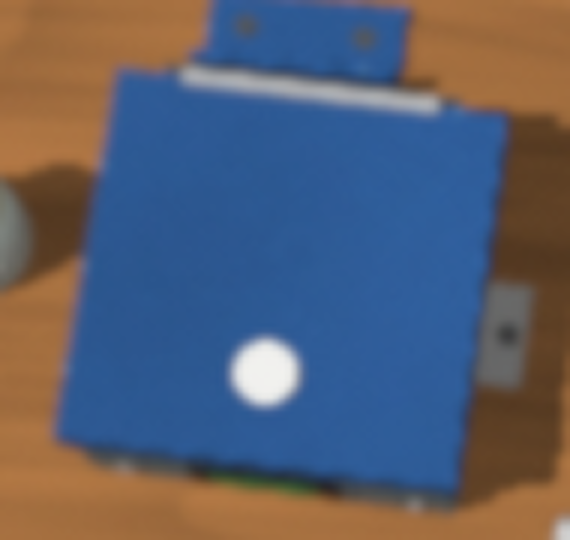

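```bash
cat >> h.py <<'E'
mark,gap=tri((198.58,201.58),(300.46,188.43))
yaw=np.radians(87.49464-90)
ux,uy,uz=np.array([np.cos(yaw),np.sin(yaw),0]),np.array([-np.sin(yaw),np.cos(yaw),0]),np.array([0,0,1.])
Mp=plane("top",(198.58,201.58),.091)[0]
org=Mp+.05*ux; org[2]=0
def W(x,y,z): return org+x*ux+y*uy+z*uz
def R(tilt=0):   # tool z down, leaning so that the wrist is nearer the robot by tilt
    z=np.sin(tilt)*ux-np.cos(tilt)*uz; y=-uy; return np.c_[np.cross(y,z),y,z]
E
python3 - <<'E'
from h import *
print("tri",mark,gap,"plane",Mp,"scene plane",plane("scene",(300.46,188.43),.091)[0]); print("org",org,np.degrees(yaw))
print("cover centre pred",W(-.0035,0,.091),"measured .535 .1437")
for p,t in [((-.05,0,.13),0),((-.05,0,.08),0),((-.17,0,.27),0),((-.17,0,.27),.3),((-.015,.042,.064),.3),((-.015,-.042,.064),.3),((-.015,.042,.12),.3),((.12,0,.33),0),((.13,0,.24),0)]:
    print(p,t,inverse_kinematics(W(*p),R(t)))
E
```

```text
tri [0.49268613 0.15124709 0.09242989] 0.005767916992231613 plane [0.49218907 0.14861889 0.091     ] scene plane [0.49107807 0.15492841 0.091     ]
org [0.54214128 0.14643324 0.        ] -2.505359999999996
cover centre pred [0.53864462 0.14658624 0.091     ] measured .535 .1437
(-0.05, 0, 0.13) 0 [ 0.37892851  0.17645822 -0.82633171  1.83274893  0.13940722  1.19196733
 -2.10597019]
(-0.05, 0, 0.08) 0 [ 0.34346072  0.2311992  -0.80202108  1.89034101  0.18624571  1.09614819
 -2.1455076 ]
(-0.17, 0, 0.27) 0 [ 0.84445256 -0.35798989 -1.02043757  1.83150984 -0.30393055  1.50638354
 -1.7407059 ]
(-0.17, 0, 0.27) 0.3 None
(-0.015, 0.042, 0.064) 0.3 [ 0.57101597  0.22960113 -1.19059586  2.04945368  0.53939278  0.82603142
 -2.53392259]
(-0.015, -0.042, 0.064) 0.3 [ 0.57559612  0.05935238 -0.9500208   2.12428064  0.25366791  0.72136017
 -2.1503997 ]
(-0.015, 0.042, 0.12) 0.3 [ 0.68145883  0.11610051 -1.25586146  1.98802378  0.35973895  0.89638073
 -2.36818101]
(0.12, 0, 0.33) 0 [ 0.15796345  0.44223822 -0.68210622  1.10263721  0.27494056  1.68240057
 -2.05834789]
(0.13, 0, 0.24) 0 [ 0.15903389  0.46375309 -0.64072199  1.25033478  0.27116032  1.51216156
 -2.05994996]
```

```bash
sed -i 's/y=-uy; return/y=uy; return/' h.py
python3 - <<'E'
from h import *
q=get_qpos(); q[0]=-.3; move_j(q); gripper_close(); print(get_tool_pos(),get_width(),get_clock())
for p,t in [((-.05,0,.13),0),((-.05,0,.08),0),((-.17,0,.27),0),((-.15,0,.27),.2),((-.015,.042,.064),.3),((-.015,-.042,.064),.3),((-.015,.042,.15),.3),((.12,0,.33),0),((.13,0,.24),0)]:
    s=inverse_kinematics(W(*p),R(t)); print(p,t,None if s is None else s.round(2))
E
```

```text
[0.63650924 0.12951171 0.18590401] 0.000507584622206602 4.4167
(-0.05, 0, 0.13) 0 [-0.22  0.11 -0.17  1.86  0.02  1.18  1.13]
(-0.05, 0, 0.08) 0 [-0.22  0.15 -0.17  1.92  0.03  1.07  1.12]
(-0.17, 0, 0.27) 0 [-0.31 -0.2  -0.16  1.86 -0.03  1.48  1.06]
(-0.15, 0, 0.27) 0.2 [-0.4  -0.32 -0.14  1.97  0.07  1.32  0.97]
(-0.015, 0.042, 0.064) 0.3 [-0.38  0.07 -0.16  2.09  0.26  0.75  0.81]
(-0.015, -0.042, 0.064) 0.3 [-0.27  0.   -0.1   2.16  0.18  0.71  1.03]
(-0.015, 0.042, 0.15) 0.3 [-0.38 -0.02 -0.16  1.99  0.2   0.93  0.89]
(0.12, 0, 0.33) 0 [-0.19  0.37 -0.14  1.13  0.05  1.65  1.22]
(0.13, 0, 0.24) 0 [-0.17  0.4  -0.14  1.27  0.06  1.48  1.22]
```

```bash
cat >> h.py <<'E'
def press(x,y,z0,z1,fmax,tilt,step=.002):
    z=z0
    while z>z1:
        z-=step; move_straight(W(x,y,z),rate=.03); f=get_force()[2]
        if f>fmax: break
    print("press end z cmd %.4f tcp %.4f F"%(z,get_tool_pos()[2]),get_force().round(1),"t",get_clock())
E
python3 - <<'E'
from h import *
move_ptp(W(-.05,.002,.12),R()); print(get_force())
move_straight(W(-.05,.002,.095),rate=.1); print(get_force())
press(-.05,.002,.095,.076,18,0)
move_straight(W(-.17,0,.27),rate=.3)
dwell(2); print(get_clock(),get_tool_pos())
for n in("scene","top"): cv2.imwrite(f"pics/{n}1.png",get_image(n))
cv2.imwrite("pics/both1.png",np.vstack([cv2.resize(cv2.imread("pics/top1.png")[100:240,130:280],None,fx=4,fy=4)[:300*2],cv2.resize(cv2.imread("pics/scene1.png")[120:260,230:380],None,fx=4,fy=4)])[:, :][:1200])
a=cv2.imread("pics/both1.png"); cv2.imwrite("pics/both1.png",np.hstack([cv2.resize(a[:560],(400,373)),cv2.resize(a[560:],(400,373))]))
E
```

```text
[-0.4222694   0.38523221 -0.18986346]
[ 0.001992   -0.10172356  0.41593392]
press end z cmd 0.0750 tcp 0.0749 F [0.5 0.6 0.4] t 8.4083
11.325 [0.372299   0.15385731 0.26999066]
```

View pics/both1.png

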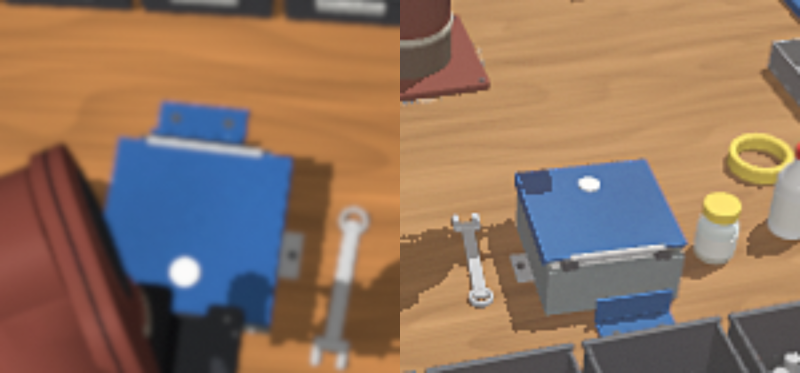

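The cover is still shut, with its mark at crop (184,272), and the press met no force. I'll check where the fingertips really were against the pictures.

```bash
cat >> h.py <<'E'
def proj(n,P):
    K,D,E=cam(n); p=np.linalg.inv(E)@np.r_[P,1]; 
    return cv2.projectPoints(np.array([[p[0],-p[1],-p[2]]]),np.zeros(3),np.zeros(3),K,D)[0].ravel()
E
python3 - <<'E'
from h import *
print([proj(n,get_tool_pos()).round(1) for n in("top","scene")])
move_straight(W(-.05,.002,.12),rate=.2)
ps=[]
for i,z in enumerate((.095,.083)):
    move_straight(W(-.05,.002,z),rate=.1); print(z,get_tool_pos(),W(-.05,.002,z),get_force().round(2),get_width(),proj("scene",get_tool_pos()).round(1))
    im=get_image("scene"); cv2.imwrite(f"pics/p{i}.png",im); ps.append(cv2.resize(im[140:250,250:350],(400,440),interpolation=cv2.INTER_CUBIC))
cv2.imwrite("pics/p.png",np.hstack(ps)); print(get_clock())
E
```

```text
[array([181.8, 237.4]), array([293.1, 127.7])]
0.095 [0.49200497 0.15063234 0.09525196] [0.49227649 0.15061697 0.095     ] [ 0.4  -0.53  0.52] 0.0006784170729594927 [299.5 187.8]
0.083 [0.49202208 0.15054475 0.08303486] [0.49227649 0.15061697 0.083     ] [0.48 0.31 0.22] 0.00046943687368639363 [299.2 190.5]
13.3
```

View pics/p.png

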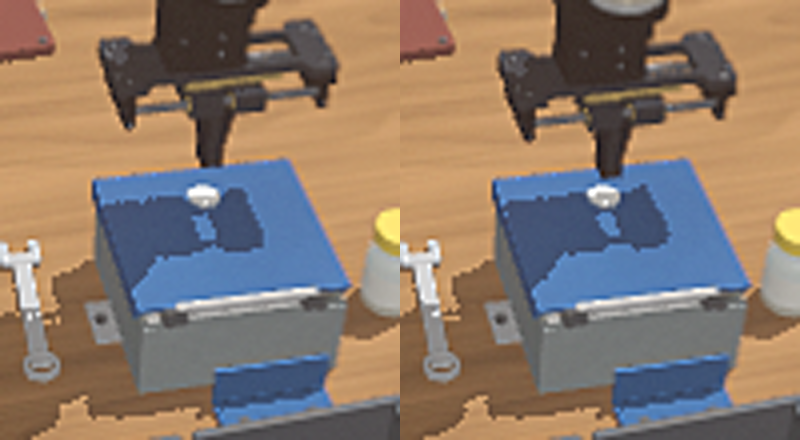

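The tip appears at (302,181) where (299.5,188) was predicted, so the actual fingertip is higher or nearer the robot than reported. I'll look from the top as well.

Run:
```python
from h import *
im=get_image("top"); cv2.imwrite("pics/t2.png",im); print(proj("top",get_tool_pos()))
cv2.imwrite("pics/t2c.png",cv2.resize(im[140:260,140:260],None,fx=5,fy=5,interpolation=cv2.INTER_CUBIC))
print(get_orientation().round(3),R().round(3),get_effort().round(1))
```

```text
[198.16239678 201.9653483 ]
[[-0.999  0.044  0.   ]
 [ 0.044  0.999  0.   ]
 [-0.     0.    -1.   ]] [[-0.999  0.044  0.   ]
 [ 0.044  0.999 -0.   ]
 [-0.     0.    -1.   ]] [  0.  -47.8  -0.6 -36.2   0.    0.1  -0. ]
```

View pics/t2c.png

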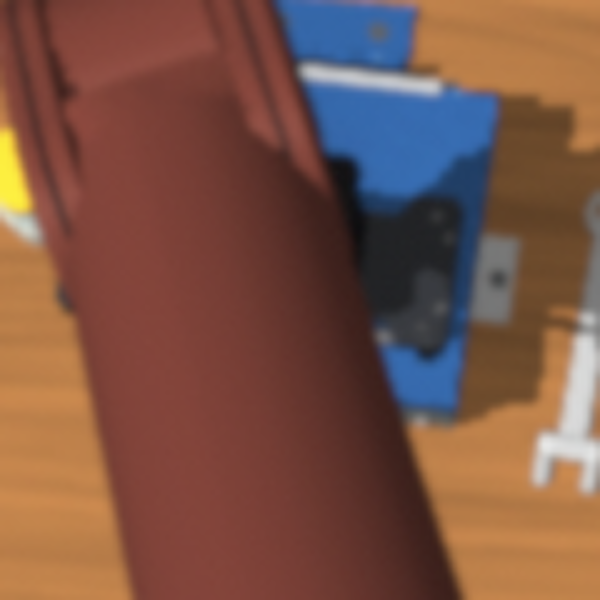

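Run:
```python
from h import *
t=np.array([.492,.1505,0])
for z in(.095,.1,.11,.12,.13): print(z,proj("scene",t+[0,0,z]).round(1))
print("body right end",plane("top",[(226,195)],.18),plane("top",[(226,195)],.2), "expect",t+ -.095*uy)
# lowest dark pixels of finger in both scene shots
for i in(0,1):
    g=cv2.imread(f"pics/p{i}.png").max(2)
    m=np.zeros_like(g,bool); m[170:195,290:315]=g[170:195,290:315]<70
    ys,xs=np.nonzero(m); print([(r,xs[ys==r].min(),xs[ys==r].max()) for r in sorted(set(ys))[-6:]])
```

```text
0.095 [299.4 187.9]
0.1 [299.5 186.8]
0.11 [299.8 184.5]
0.12 [300.  182.3]
0.13 [300.2 180. ]
body right end [[0.49628308 0.0690501  0.18      ]] [[0.49194892 0.06753269 0.2       ]] expect [0.48784728 0.05559081 0.        ]
[(np.int64(176), np.int64(299), np.int64(304)), (np.int64(177), np.int64(299), np.int64(304)), (np.int64(178), np.int64(299), np.int64(304)), (np.int64(179), np.int64(300), np.int64(304)), (np.int64(180), np.int64(300), np.int64(304)), (np.int64(181), np.int64(301), np.int64(304))]
[(np.int64(178), np.int64(299), np.int64(304)), (np.int64(179), np.int64(299), np.int64(304)), (np.int64(180), np.int64(299), np.int64(304)), (np.int64(181), np.int64(299), np.int64(304)), (np.int64(182), np.int64(300), np.int64(304)), (np.int64(183), np.int64(300), np.int64(304))]
```

Run:
```python
from h import *
z=.083
while z>.045:
    z-=.0015; move_straight(W(-.05,0,z),rate=.03); f=get_force()[2]; print("%.4f %.4f %.1f"%(z,get_tool_pos()[2],f),end=" | ")
    if f>10: break
print(get_clock())
move_straight(W(-.17,0,.27),rate=.3)
dwell(1.6); print(get_clock(),get_tool_pos())
for n in("scene","top"): cv2.imwrite(f"pics/{n}3.png",get_image(n))
a=cv2.imread("pics/top3.png")[130:250,140:260]; b=cv2.imread("pics/scene3.png")[130:250,250:370]
cv2.imwrite("pics/both3.png",np.hstack([cv2.resize(v,(400,400),interpolation=cv2.INTER_CUBIC) for v in(a,b)]))
```

```text
0.0815 0.0816 -0.3 | 0.0800 0.0799 -1.2 | 0.0785 0.0784 0.8 | 0.0770 0.0769 -0.4 | 0.0755 0.0754 0.6 | 0.0740 0.0739 0.6 | 0.0725 0.0724 -0.2 | 0.0710 0.0709 -0.2 | 0.0695 0.0694 0.1 | 0.0680 0.0679 -0.8 | 0.0665 0.0664 0.4 | 0.0650 0.0649 -0.2 | 0.0635 0.0634 -0.8 | 0.0620 0.0619 -0.5 | 0.0605 0.0604 -0.3 | 0.0590 0.0589 0.3 | 0.0575 0.0574 0.0 | 0.0560 0.0559 -0.4 | 0.0545 0.0546 2.2 | 0.0530 0.0530 2.1 | 0.0515 0.0515 2.8 | 0.0500 0.0500 1.8 | 0.0485 0.0485 2.2 | 0.0470 0.0476 10.6 | 19.35
21.9417 [0.37230097 0.15386651 0.27000414]
```

View pics/both3.png

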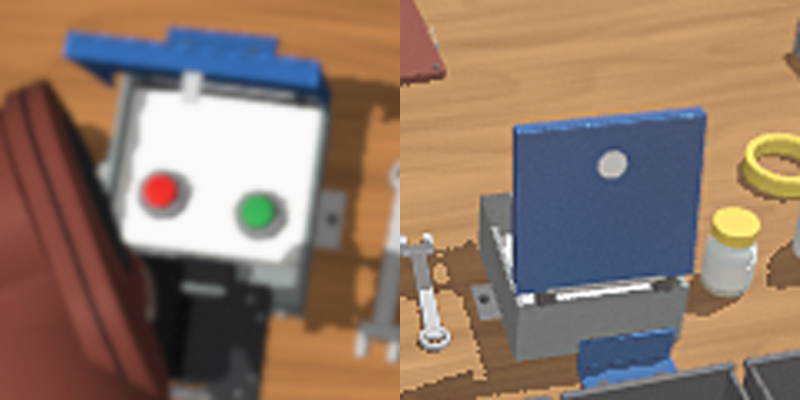

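The cover is open and upright, and contact shows the true tip is 35.5 mm above the reported TCP. Green is on the right at about (217,193) and red on the left at about (188,187).

Run:
```python
from h import *
im=cv2.imread("pics/top3.png"); hsv=cv2.cvtColor(im,cv2.COLOR_BGR2HSV); roi=np.zeros(im.shape[:2],bool); roi[170:215,175:235]=1
H,S,V=cv2.split(hsv); 
L={}
for k,m in {"green":(H>50)&(H<85)&(S>120),"red":((H<6)|(H>174))&(S>170)&(V>150)}.items():
    b=max(blobs(roi&m)[0],key=lambda v:v[0]); P=plane("top",b[1],.07)[0]; L[k]=np.array([(P-org)@ux,(P-org)@uy]); print(k,b[:2],P,L[k])
g=L["green"]; assert -.03<g[0]<0 and abs(g[1]+.042)<.008 and abs(np.linalg.norm(L["red"]-g)-.084)<.008
T=.2; x,y=g[0]+.0035,g[1]
move_ptp(W(x,y,.09),R(T)); print(get_clock(),get_force().round(1))
move_straight(W(x,y,.041),rate=.1); z=.041; print(get_force().round(1))
while z>.02:
    z-=.0015; move_straight(W(x,y,z),rate=.03); f=get_force()[2]; print("%.4f %.4f %.1f"%(z,get_tool_pos()[2],f),end=" | ")
    if f>11: break
move_straight(W(x,y,.09),rate=.2); print(get_clock(),get_force().round(1))
```

```text
green (np.int32(63), array([216.9, 193.1])) [0.52374656 0.10302178 0.07      ] [-0.01647949 -0.04417406]
red (np.int32(55), array([187.75, 186.85])) [0.5359044  0.18579998 0.07      ] [-0.00795175  0.03905647]
22.9833 [0.2 0.5 0.3]
[0.1 0.4 0.2]
0.0395 0.0400 0.4 | 0.0380 0.0380 -0.2 | 0.0365 0.0366 1.6 | 0.0350 0.0351 2.1 | 0.0335 0.0336 3.6 | 0.0320 0.0321 3.1 | 0.0305 0.0306 4.9 | 0.0290 0.0301 17.3 | 26.0833 [-0.8  0.9 -0.6]
```

The button met a spring ramp of about 5 N and then a hard stop, so it is fully pressed. Next I close the cover from behind along its arc.

Run:
```python
from h import *
dz=.0355
def go(x,z,**k): move_straight(W(x,0,z-dz),**k)
go(-.12,.335,rotation=R(0),rate=.3)
move_ptp(W(.125,0,.345-dz),R(0)); print("behind",get_clock(),get_tool_pos(),get_force().round(1))
go(.125,.238,rate=.25); print(get_force().round(1))
for th in np.linspace(1.45,0.05,12):
    r=.1445+.0055*th/1.4; p=np.array([-np.cos(th),np.sin(th)]); n=np.array([np.sin(th),np.cos(th)])
    c=np.array([.085,.088])+r*p+.003*n
    go(c[0]+.0095,c[1],rate=.15); print("%.2f"%th,get_force().round(1)[[0,2]],end=" | ")
print(get_clock())
z=.096
while z>.072:
    z-=.002; go(-.05,z,rate=.04); f=get_force()[2]; print("%.4f %.4f %.1f"%(z,get_tool_pos()[2]+dz,f),end=" | ")
    if f>13: break
go(-.05,.14,rate=.1); go(-.10,.25,rate=.3); print(get_clock(),get_force().round(1))
for n in("scene","top"): cv2.imwrite(f"pics/{n}4.png",get_image(n))
a=cv2.imread("pics/top4.png")[130:250,140:260]; b=cv2.imread("pics/scene4.png")[130:250,250:370]
cv2.imwrite("pics/both4.png",np.hstack([cv2.resize(v,(400,400),interpolation=cv2.INTER_CUBIC) for v in(a,b)]))
```

```text
behind 28.0 [0.6662129  0.14135966 0.30930148] [0.8 0.1 0.1]
[ 0.5 -0.4  0.9]
1.45 [0.5 0.5] | 1.32 [ 1.4 -0.3] | 1.20 [0.7 0.2] | 1.07 [-0.1 -0.1] | 0.94 [1.3 0.9] | 0.81 [0.6 0.1] | 0.69 [0.4 0.8] | 0.56 [0.5 0.1] | 0.43 [-0.7 -0.1] | 0.30 [ 0.3 -0.4] | 0.18 [0.9 0.8] | 0.05 [-0.4 -0.4] | 32.05
0.0940 0.0947 1.2 | 0.0920 0.0922 2.3 | 0.0900 0.0899 2.5 | 0.0880 0.0878 1.8 | 0.0860 0.0859 2.2 | 0.0840 0.0839 3.0 | 0.0820 0.0828 11.8 | 0.0800 0.0825 30.9 | 35.3583 [ 0.8 -0.3 -0.4]
```

View pics/both4.png

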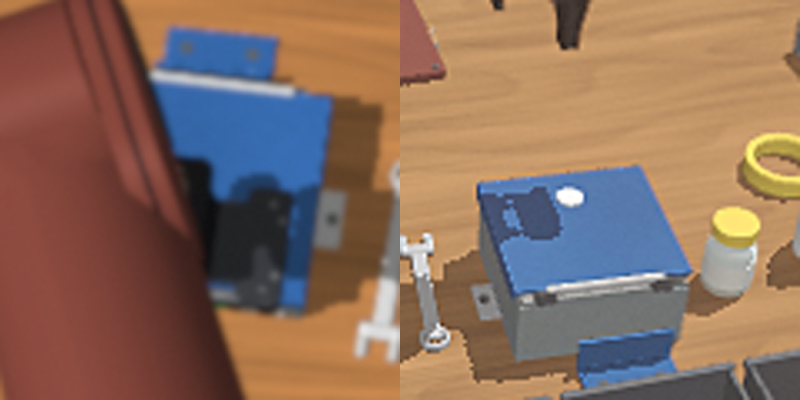

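The cover looks shut in the scene view, with the mark at crop (570,197) and everything else in place. I'll check that it stays there, then hand in.

Run:
```python
from h import *
dwell(1.5); im=get_image("scene"); hsv=cv2.cvtColor(im,cv2.COLOR_BGR2HSV); roi=np.zeros(im.shape[:2],bool); roi[178:200,285:315]=1
B=blobs(roi&(hsv[...,1]<70)&(hsv[...,2]>190))[0]; print(B,"at start 300.46 188.43",get_force().round(1),get_clock())
if any(np.linalg.norm(b[1]-[300.46,188.43])<1.2 for b in B): sign_off(); print("signed off")
```

```text
[(np.int32(35), array([300.46, 188.43]), array([297, 186,   8,   6], dtype=int32))] at start 300.46 188.43 [-0.6  0.3 -0.1] 37.0083
the job is handed in; nothing more can be done
signed off
```

The counter is reset and the cover is latched shut again. I handed the job in at 37.0 s of the 54 s allowed; sign-off reports no verdict.

- **Opening:** I pressed the cover in to its stop at the white mark. Force rose from about 2 N to 10.6 N at the stop, and the picture afterwards showed the cover upright.
- **Green button:** I pressed it fully down and released it. Force ramped to about 5 N over 6 mm, then hit a hard stop at 17 N. The red button is 84 mm away and was not touched.
- **Closing:** I swung the cover down from behind and pressed it to its stop, where the force reached 31 N.

**Last checks:** After 1.5 s of waiting, the white mark was at exactly its starting pixel (300.46, 188.43). The tool force was about zero, and the jar, wrench and bracket looked unmoved in the last picture.

**Disagreements:**
- **First press missed:** The real fingertip (fingers closed) sits about 35.5 mm above the reported TCP. My first press met no force for that reason. I found the offset from the pictures and the contact force, and corrected for it.
- **Camera views:** The two views disagreed by about 6 mm in y at the mark. This did not affect the job.

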